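# Unstack the sawn blanks into their fitted trays

### The arm

A 7-joint arm with a two-finger parallel gripper is mounted at the origin on the work surface. World frame = base frame: x ahead of the robot, y to its left, z up, the work surface at z = 0. Lengths are in m, angles in rad, forces in N, time in s.
With the tool pointing down it reaches from about 0.425 to 0.925 m from the base axis. Payload 6.8 kg.
Tool frame: the origin (TCP) lies at the very end of the fingers, on their centre line; the grasp point (between the pads) lies 19 mm behind it; z points along the fingers, y is the direction in which the jaws open and shut (so a half turn about z gives the same grasp; the last joint's range is limited). The gripper opens to 85 mm and grips with 20 to 120 N. Pads are 22 mm wide; open, the fingers measure 114 mm over their backs; the gripper's body (76 mm by 85 mm) begins 54 mm behind the grasp point. The pads swing forward as they close: fully open they stand 13 mm farther back than shut.
Start: joints at [1.196, 0.477, 0.022, 1.555, -0.011, 1.109, -0.083], TCP at [0.178, -0.651, 0.231] pointing down, gripper open.
Joint ranges: [-2.96, 2.96], [-0.34, 2.1], [-1.41, 1.46], [0.24, 2.44], [-1.37, 4.51], [0.17, 1.92], [-2.96, 2.96]. Speed limits (rad/s): [2.39, 2.39, 3.14, 3.14, 3.14, 3.14, 3.14].

### API

Orientations are given as a unit quaternion [w, x, y, z].
In Python, from station import bot gives the robot as it stands.
- The arm moves only by the tool move_arm, never from a script. Its argument "commands" is text: rows parted by semicolons, each of 7 numbers parted by spaces: the opening, from 0 (shut) to 1 (fully open), then the shift along the tool's x, y, z in cm, then the turn, a rotation vector about the tool's x, y, z in degrees. In form: gripper tx ty tz rx ry rz; .... A call has 1 to 12 rows; each row shifts and turns the commanded pose from where the row before left it, along the tool's axes as they then stand; what a row does not reach is not made up. A row lasts 1/12 s, in which the tool goes at most 41.7 mm and 7.16 degrees, less where a joint would pass 70% of its speed; a pose out of reach is approached as far as the arm can. A call with a gripper value outside its range is refused whole. The fingers move at their own pace and stop on an object; "force" is the grip in N (left out, the last holds). Time passes only in rows, so rows that do not move let the fingers close. It gives the time, the measured TCP pose, the force and the opening at its end, in the units of the state.
- bot.get_obs(): the state, without advancing time (a new reading comes with each control period).
- bot.read_camera(name): name is "scene" or "top"; returns a dict with "img" (384x512x3 uint8, red, green, blue), "K" (3x3 intrinsics, pixels), "distortion" ([k1, k2, p1, p2, k3] as OpenCV has them; the pictures are not rectified), "rvec" (rotation vector, rad) and "tvec" (3), from world to camera coordinates, as OpenCV has them. Camera axes: x right, y down, z forward; pixel columns grow to the right and rows downward; lengths in m; the calibration is good to about 2 mm. A picture is of the moment at which its call begins. There is no depth.
- bot.hand_in(): hands the job in, once; it reports no verdict.
The state is a dict: "t": time; "q": joint angles; "joint_vel": joint speeds; "joint_torque": joint torques, N m; "eef_pos": TCP position; "tool_rot": TCP orientation; "contact_force": force on the tool from outside, world axes, zero at the start; "torque": the same for the moment, N m; "gripper_width": opening from 0.0 (shut) to 1.0 (fully open).
Only numpy, scipy, OpenCV 4.12 (cv2) and the standard library are available. Lean on these libraries where they do the work, as an engineer would, in place of code of your own. Each camera call takes 0.05 s, during which the arm holds its last target. There are 200 camera calls.

### The job

Four wooden blanks have come off the saw in one stack: take it apart from the top down, one blank at a time, and lay each flat inside the shallow grey tray of its own shape and size (disc, hexagon, short block, then the long plank from the bottom), fully down on the tray's floor and not on its rim. Put each down gently, never dropping or throwing it, and let go of it before taking the next.

Things in the scene. Friction and masses are not known exactly. Their poses are not given: they have to be found in the camera images.
- disc_centre (a point): Centre (half-way up) of the round wooden disc, 34 mm diameter, 26 mm high, about 20 g; at the start it is on top of the stack of four (stack 104 mm high, sides roughly lined up, each blank within a few mm of the middle of the one below). z axis up.
- hexagon_centre (a point): Centre (half-way up) of the regular hexagonal wooden blank, 44 mm across flats, 26 mm high, about 32 g; second from the top. Its x axis is normal to one pair of flats; z axis up.
- block_centre (a point): Centre (half-way up) of the short rectangular wooden block, 52 mm along its x axis, 96 mm along its y axis, 26 mm high, about 90 g; third from the top, lying on the plank. z axis up.
- plank_centre (a point): Centre (half-way up) of the long rectangular wooden plank, 62 mm along its x axis, 146 mm along its y axis, 26 mm high, about 165 g; bottom of the stack, lying on the table. z axis up. The loose clutter between stack and trays lies flat, under 35 mm high; a 190 mm high bottle stands farther off, near the table's far edge.
- tray_disc: Round grey plastic tray for the disc, fixed to the table, the smallest: outside diameter 62 mm, pocket 52 mm across. Origin at the centre of its underside, z up. As in all four trays the floor is 4 mm thick, the rim stands 6 mm above the floor (10 mm above the table), the walls are 5 mm thick, and the blank has about 9 mm of play on every side.
- tray_hexagon: Hexagonal grey plastic tray for the hexagon, fixed to the table: 72 mm across flats outside, pocket 62 mm across flats, room enough for the hexagon at any yaw. Origin at the centre of its underside, z up, x axis normal to one pair of sides; floor 4 mm thick, rim 10 mm above the table.
- tray_block: Short rectangular grey plastic tray for the short block, fixed to the table: outside 80 mm along its x axis, 124 mm along its y axis, pocket 70 x 114 mm. Origin at the centre of its underside, z up; floor 4 mm thick, rim 10 mm above the table.
- tray_plank: Long rectangular grey plastic tray for the long plank, fixed to the table: outside 90 mm along its x axis, 174 mm along its y axis, pocket 80 x 164 mm. Origin at the centre of its underside, z up; floor 4 mm thick, rim 10 mm above the table.
Mind the look-alikes: they are no part of the job. What is shaped like the part that bears hexagon_centre but black is not meant. What is shaped like the tray_block but blue is not meant.

How it is judged:
On the way, in this order (a step that is already met when the one before it is completed fails the run):
1. the disc lies flat in its own tray and is let go, while the hexagon has not been moved yet (horizontal distance between disc_centre and tray_disc below 0.015 m and z of disc_centre in the frame of tray_disc between 0.014 and 0.02 m and angle between disc_centre's own z axis and vertical below 0.08 rad and linear speed of disc below 0.02 m/s and contact force between the fingers and disc below 0.05 N and distance of hexagon_centre from where it was at the start of the episode below 0.03 m), for 0.2 s.
2. the hexagon lies flat in its own tray and is let go, while the short block has not been moved yet (horizontal distance between hexagon_centre and tray_hexagon below 0.015 m and z of hexagon_centre in the frame of tray_hexagon between 0.014 and 0.02 m and angle between hexagon_centre's own z axis and vertical below 0.08 rad and linear speed of hexagon below 0.02 m/s and contact force between the fingers and hexagon below 0.05 N and distance of block_centre from where it was at the start of the episode below 0.03 m), for 0.2 s.
3. the short block lies flat in its own tray and is let go, while the long plank has not been moved yet (horizontal distance between block_centre and tray_block below 0.015 m and z of block_centre in the frame of tray_block between 0.014 and 0.02 m and angle between block_centre's own z axis and vertical below 0.08 rad and linear speed of block below 0.02 m/s and contact force between the fingers and block below 0.05 N and distance of plank_centre from where it was at the start of the episode below 0.03 m), for 0.2 s.
4. the long plank lies flat in its own tray and is let go (horizontal distance between plank_centre and tray_plank below 0.015 m and z of plank_centre in the frame of tray_plank between 0.014 and 0.02 m and angle between plank_centre's own z axis and vertical below 0.08 rad and linear speed of plank below 0.02 m/s and contact force between the fingers and plank below 0.05 N), for 0.2 s.
At the end, for the whole second after the job is handed in: Each blank rests on the floor of its own tray (centre within 15 mm of the tray's centre, height within 3 mm, tilted less than 0.08 rad), released and at rest (all of step 4 and horizontal distance between disc_centre and tray_disc below 0.015 m and z of disc_centre in the frame of tray_disc between 0.014 and 0.02 m and angle between each of disc_centre, hexagon_centre, block_centre's own z axis and vertical below 0.08 rad and linear speed of each of disc, hexagon, block below 0.02 m/s and contact force between the fingers and disc below 0.05 N and horizontal distance between hexagon_centre and tray_hexagon below 0.015 m and z of hexagon_centre in the frame of tray_hexagon between 0.014 and 0.02 m and contact force between the fingers and hexagon below 0.05 N and horizontal distance between block_centre and tray_block below 0.015 m and z of block_centre in the frame of tray_block between 0.014 and 0.02 m and contact force between the fingers and block below 0.05 N); the robot touches nothing.
It fails at once if the disc is dropped or thrown: moving faster than 0.7 m/s while nothing holds it (linear speed of disc above 0.7 m/s and contact force between each of the fingers, the arm and disc below 0.05 N).
It fails at once if the hexagon is dropped or thrown: moving faster than 0.7 m/s while nothing holds it (linear speed of hexagon above 0.7 m/s and contact force between each of the fingers, the arm and hexagon below 0.05 N).
It fails at once if the short block is dropped or thrown: moving faster than 0.7 m/s while nothing holds it (linear speed of block above 0.7 m/s and contact force between each of the fingers, the arm and block below 0.05 N).
It fails at once if the long plank is dropped or thrown: moving faster than 0.7 m/s while nothing holds it (linear speed of plank above 0.7 m/s and contact force between each of the fingers, the arm and plank below 0.05 N).
It also fails if it takes over 120 s, if anything falls off the work surface, if the arm or the gripper's body presses on something with over 40 N, if the wrist force passes 120 N, or if a joint passes its speed limit or range.

## Working session

There is one attempt and no reset: what is moved stays moved. The work goes in short steps, Python scripts to look and compute and a tool call to move; the robot and the scene stay as the last step left them, time stands still between calls to the robot, and variables do not carry over. Pictures are saved under pics/ and viewed, about 12 in all and at most 16, crops included, and the job is handed in when it is done.

Besides the shell and the picture viewer there is one more tool, called after "Request:" by a JSON object that holds its "fn" and its "kwargs". move_arm: Moves the arm, as the interface text tells. Its arguments: {"type":"object","properties":{"commands":{"type":"string"},"force":{"type":"number"}},"required":["commands"]}

```bash
mkdir -p pics; ls
python3 - <<'E'
from station import bot
import cv2
o=bot.get_obs();print({k:o[k] for k in('t','eef_pos','tool_rot','gripper_width','q')})
for n in('scene','top'):
    c=bot.read_camera(n);cv2.imwrite(f'pics/{n}0.png',c['img'][:,:,::-1]);print(n,c['K'],c['distortion'],c['rvec'],c['tvec'])
E
```

```text
pics
{'t': 0.0, 'eef_pos': array([ 0.17778618, -0.65054293,  0.23032594]), 'tool_rot': array([-8.98778970e-04,  9.91113038e-01,  1.33019170e-01, -1.93758809e-04]), 'gripper_width': 1.0007765973563243, 'q': array([ 1.19589091,  0.47779061,  0.02234438,  1.55646624, -0.01149316,
        1.10930295, -0.08309647])}
scene [[442.23349489   0.         250.3192578 ]
 [  0.         442.23349489 185.99469153]
 [  0.           0.           1.        ]] [-0.05183186  0.          0.          0.          0.        ] [ 0.59860514  2.76383114 -0.98576255] [ 0.48466582 -0.1078411   1.2142807 ]
top [[394.49984076   0.         256.33043014]
 [  0.         394.49984076 195.80975999]
 [  0.           0.           1.        ]] [-0.09993658  0.          0.          0.          0.        ] [ 2.15127301 -2.09629032  0.21009317] [0.00489091 0.52015668 0.99685687]
```

View pics/scene0.png

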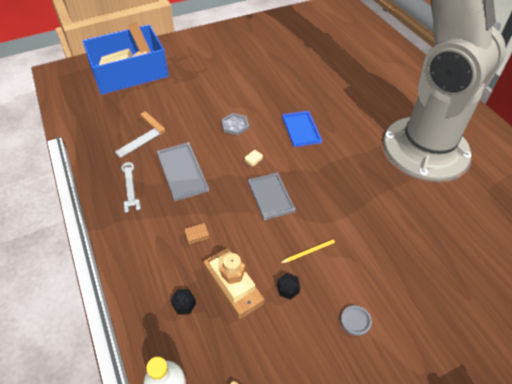

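View pics/top0.png

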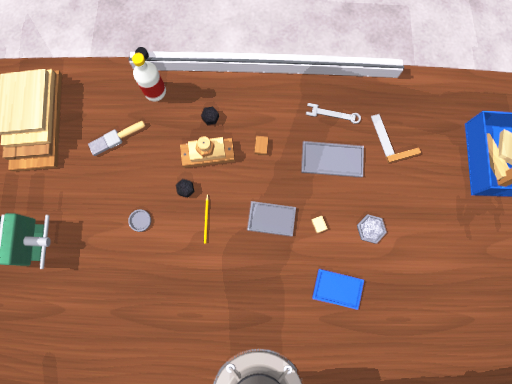

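The scene view shows the stack at about (235,280), with the disc tray at (356,320), block tray (271,195), plank tray (182,170) and hexagon tray (235,123). In the top view these are: stack (207,150), disc tray (140,220), block tray (272,219), plank tray (333,159), hexagon tray (371,229). The black hexagons and the blue tray are the decoys.

```bash
cat > h.py <<'E'
import cv2,numpy as np
from station import bot
def ray(c,px,z):
    u=cv2.undistortPoints(np.array(px,float).reshape(-1,1,2),c['K'],np.array(c['distortion']))[:,0]
    R,_=cv2.Rodrigues(np.array(c['rvec'],float));t=np.array(c['tvec'],float).ravel()
    o=-R.T@t;d=np.c_[u,np.ones(len(u))]@R
    return o+d*((z-o[2])/d[:,2])[:,None]
def proj(c,P):
    return cv2.projectPoints(np.array(P,float).reshape(-1,1,3),np.array(c['rvec'],float),np.array(c['tvec'],float),c['K'],np.array(c['distortion']))[0][:,0]
def blob(c,mask,px,z):
    """contour of mask component nearest px, rays cast on plane z -> (mm contour, min-area rect)"""
    n,lab,st,ce=cv2.connectedComponentsWithStats(mask.astype(np.uint8))
    ok=[i for i in range(1,n) if st[i,4]>25]
    i=min(ok,key=lambda i:np.hypot(*(ce[i]-px)))
    cs,_=cv2.findContours((lab==i).astype(np.uint8),cv2.RETR_EXTERNAL,cv2.CHAIN_APPROX_NONE)
    k=max(cs,key=len)[:,0].astype(float)
    W=ray(c,k,z)[:,:2]*1000
    r=cv2.minAreaRect(W.astype(np.float32))
    return W,r,ce[i],st[i,4]
E
python3 - <<'E'
from h import *
T={'top':dict(disc=(140,220),block=(272,219),plank=(333,159),hex=(371,229)),'scene':dict(disc=(356,320),block=(271,195),plank=(182,170),hex=(235,123))}
for n in T:
    c=bot.read_camera(n)
    print(n,'TCP proj',proj(c,[bot.get_obs()['eef_pos']]))
    im=cv2.cvtColor(c['img'],cv2.COLOR_RGB2HSV).astype(int)
    m=(im[...,1]<85)&(im[...,2]>70)
    m=cv2.morphologyEx(m.astype(np.uint8),cv2.MORPH_CLOSE,np.ones((3,3)))
    for k,p in T[n].items():
        W,r,ce,a=blob(c,m,p,0.008);mm=cv2.minEnclosingCircle(W.astype(np.float32))
        print(k,np.round(ce,1),a,'rect',np.round(r[0],1),np.round(r[1],1),round(r[2],1),'circ',np.round(mm[0],1),round(mm[1],1))
    x,y=(207,150) if n=='top' else (235,278)
    cr=c['img'][y-45:y+45,x-60:x+60]
    x,y=T[n]['hex'];c2=c['img'][y-45:y+45,x-60:x+60]
    cv2.imwrite(f'pics/crop_{n}.png',cv2.resize(np.vstack([cr,c2]) if 0 else cr,None,fx=6,fy=6,interpolation=cv2.INTER_CUBIC)[:,:,::-1])
E
```

```text
top TCP proj [[553.15358808 338.86149904]]
disc [139.1 220.1] 416 rect [451.8 338.8] [61.6 61.4] 4.2 circ [451.8 338. ] 32.4
block [271.3 218.4] 1387 rect [466.6 -24.2] [126.1  82.9] 83.8 circ [466.3 -23.8] 73.1
plank [332.3 158.7] 1992 rect [ 641.2 -194.3] [177.1  94.4] 87.4 circ [ 641.8 -194.4] 98.9
hex [371.3 228.6] 635 rect [ 444.9 -300.5] [83.3 74.1] 76.0 circ [ 445.9 -300. ] 42.4
scene TCP proj [[267.5247884 -24.3530924]]
disc [355.6 320. ] 778 rect [453.1 340.7] [63.8 64.3] 65.1 circ [453.1 340.6] 33.3
block [271.  195.7] 1462 rect [467.5 -20.7] [135.  85.] 83.6 circ [466.9 -19.5] 77.4
plank [182.1 171.3] 1944 rect [ 641.7 -190.5] [186.7  93.7] 87.2 circ [ 642.5 -190.1] 102.1
hex [234.6 123.5] 479 rect [ 447.7 -295.9] [87.7 77.7] 65.7 circ [ 447.6 -295.9] 45.2
```

View pics/crop_top.png

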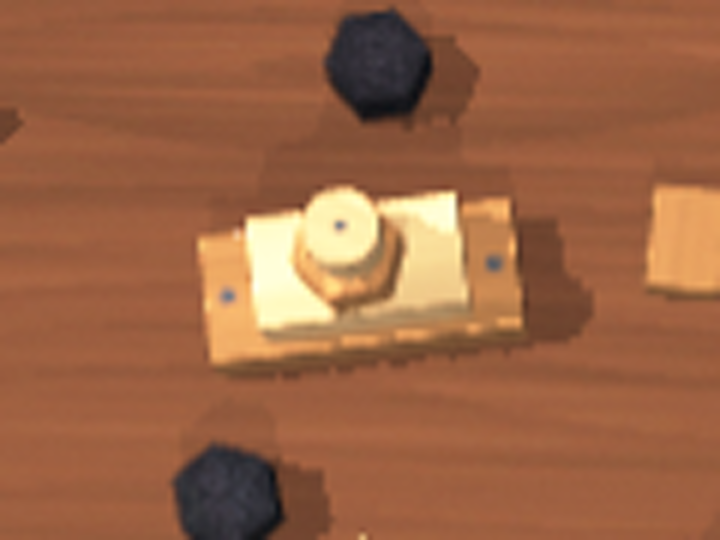

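View pics/crop_scene.png

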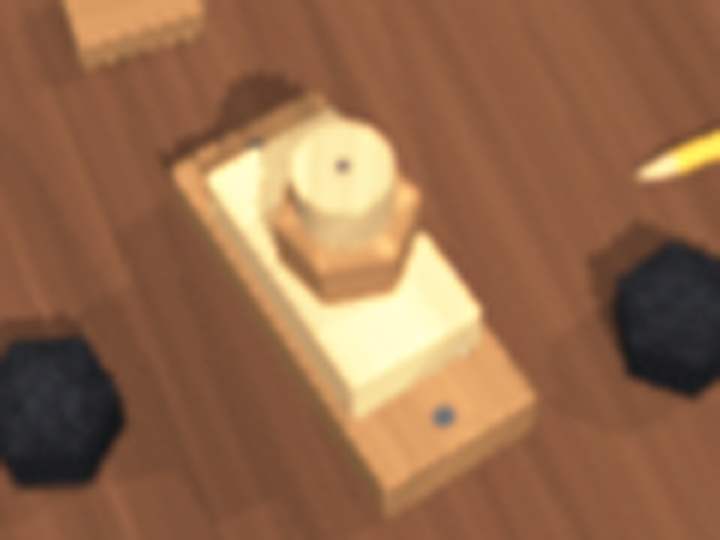

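The top crop shows the disc's centre mark at (340,226), the block edge from (247,217) to (457,192) and the plank screws at (228,296) and (494,263). In the scene crop the disc mark is at (343,166). The hexagon is partly hidden until the disc is off.

```bash
cat >> h.py <<'E'
from scipy.spatial.transform import Rotation as Ro
def jaw():
    w,x,y,z=bot.get_obs()['tool_rot'];R=Ro.from_quat([x,y,z,w]).as_matrix()
    return R,np.degrees(np.arctan2(R[1,1],R[0,1]))
def plan(pos,ang=None):
    """turn about tool z (deg) to bring jaws to world angle ang, then shift in tool axes (cm)"""
    o=bot.get_obs();R,a=jaw();rz=0 if ang is None else -((ang-a+90)%180-90)
    R2=R@Ro.from_rotvec([0,0,np.radians(rz)]).as_matrix()
    s=R2.T@(np.array(pos)-o['eef_pos'])*100
    tilt=np.degrees(np.arccos(-R[2,2]))
    print('t',round(o['t'],2),'tcp',np.round(o['eef_pos'],4),'jaw',round(a,1),'tilt',round(tilt,2),'| rz',round(rz,2),'shift cm',np.round(s,2),'rows>=',int(np.ceil(np.linalg.norm(s)/4.1)),'q',np.round(o['q'],2),'w',round(o['gripper_width'],3))
E
python3 - <<'E'
from h import *
c={n:bot.read_camera(n) for n in('top','scene')}
f={'top':lambda p:((np.array(p)+.5)/6-.5+[147,105]),'scene':lambda p:((np.array(p)+.5)/6-.5+[175,233])}
def g(n,p,z): return np.round(ray(c[n],f[n](p),z)[:,:2]*1000,1)
print('disc',g('top',[(340,226)],.104),g('scene',[(343,166)],.104))
print('screws',g('top',[(228,296),(494,263)],.026),g('scene',[(255,143),(444,416)],.026))
b=g('top',[(247,217),(457,192),(468,306),(258,330)],.052);print('block top',b.tolist(),b.mean(0))
s=g('scene',[(207,178),(480,313),(352,388)],.052);print('block scene',s.tolist())
p=g('top',[(198,240),(512,200)],.026);print('plank far edge',p.tolist())
for e in(b[0]-b[1],p[0]-p[1]):print(np.degrees(np.arctan2(e[1],e[0])))
sc=g('top',[(228,296),(494,263)],.026);d=sc[0]-sc[1];print('screw ang',np.degrees(np.arctan2(d[1],d[0])))
plan([.66,.15,.2],0)
E
```

```text
disc [[646.8 159.4]] [[646.9 161.2]]
screws [[637.7 220.6]
 [656.7  97.9]] [[657.   97.3]
 [638.2 222.3]]
block top [[667.5, 209.4], [681.8, 114.2], [627.9, 106.9], [614.2, 201.1]] [647.85 157.9 ]
block scene [[681.8, 118.0], [616.7, 204.3], [666.7, 211.5]]
plank far edge [[664.5, 236.4], [687.6, 90.7]]
98.5425373041711
99.00897155050768
screw ang 98.80229674169877
t 0.3 tcp [ 0.1779 -0.651   0.231 ] jaw -74.7 tilt 0.03 | rz -74.71 shift cm [80.09 48.21  3.13] rows>= 23 q [ 1.2   0.48  0.02  1.56 -0.01  1.11 -0.08] w 0.999
```

Request:
{"fn": "move_arm", "kwargs": {"commands": "1 0 0 0 0 0 -6.95;1 0 0 0 0 0 -6.95;1 0 0 0 0 0 -6.95;1 0 0 0 0 0 -6.95;1 0 0 0 0 0 -6.95;1 0 0 0 0 0 -6.95;1 0 0 0 0 0 -6.95;1 0 0 0 0 0 -6.95;1 0 0 0 0 0 -6.95;1 0 0 0 0 0 -6.95;1 0 0 0 0 0 -6.95;1 0 0 0 0 0 -6.95", "force": 30}}

```text
t: 1.3
eef_pos: [0.1779, -0.6511, 0.2312]
tool_rot: [-0.0, 0.649, 0.761, 0.0]
contact_force: [0.4, 0.0, -0.6]
gripper_width: 0.998
```

```bash
python3 -c "
from h import *
plan([.647,.160,.20],8.7)"
```

```text
t 1.3 tcp [ 0.1779 -0.6511  0.2312] jaw 9.0 tilt 0.01 | rz 0.32 shift cm [73.08 58.64  3.13] rows>= 23 q [ 1.41  0.49 -0.29  1.54  0.15  1.13  1.25] w 0.998
```

Request:
{"fn": "move_arm", "kwargs": {"commands": "1 3 2.4 0.1 0 0 0;1 3 2.4 0.1 0 0 0;1 3 2.4 0.1 0 0 0;1 3 2.4 0.1 0 0 0;1 3 2.4 0.1 0 0 0;1 3 2.4 0.1 0 0 0;1 3 2.4 0.1 0 0 0;1 3 2.4 0.1 0 0 0;1 3 2.4 0.1 0 0 0;1 3 2.4 0.1 0 0 0;1 3 2.4 0.1 0 0 0;1 3 2.4 0.1 0 0 0"}}

```text
t: 2.3
eef_pos: [0.4089, -0.2502, 0.2196]
tool_rot: [0.0, 0.652, 0.759, -0.0]
contact_force: [1.0, -0.3, -0.1]
gripper_width: 1.0
```

Request:
{"fn": "move_arm", "kwargs": {"commands": "1 3 2.4 0.1 0 0 0;1 3 2.4 0.1 0 0 0;1 3 2.4 0.1 0 0 0;1 3 2.4 0.1 0 0 0;1 3 2.4 0.1 0 0 0;1 3 2.4 0.1 0 0 0;1 3 2.4 0.1 0 0 0;1 3 2.4 0.1 0 0 0;1 3 2.4 0.1 0 0 0;1 3 2.4 0.1 0 0 0;1 3 2.4 0.1 0 0 0;1 0 0 0 0 0 0"}}

```text
t: 3.3
eef_pos: [0.6209, 0.1237, 0.2085]
tool_rot: [-0.001, 0.648, 0.761, 0.003]
contact_force: [-0.4, 0.5, 0.7]
gripper_width: 1.0
```

```bash
python3 -c "
from h import *
plan([.647,.160,.085],8.7)"
```

```text
t 3.3 tcp [0.6209 0.1237 0.2085] jaw 9.2 tilt 0.38 | rz 0.48 shift cm [ 3.12  3.09 12.38] rows>= 4 q [ 0.17  0.51 -0.64  1.65  0.33  1.09 -0.4 ] w 1.0
```

Request:
{"fn": "move_arm", "kwargs": {"commands": "1 1.6 1.55 0 0 0 0.4;1 1.5 1.5 0 0 0 0;1 0 0 3 0 0 0;1 0 0 3 0 0 0;1 0 0 2 0 0 0;1 0 0 0 0 0 0;1 0 0 0 0 0 0"}}

```text
t: 3.88
eef_pos: [0.6445, 0.1491, 0.1276]
tool_rot: [-0.001, 0.654, 0.756, -0.001]
contact_force: [0.5, 0.4, 0.9]
gripper_width: 0.997
```

```bash
python3 -c "
from h import *
plan([.647,.160,.085],8.7)
c=bot.read_camera('scene');cv2.imwrite('pics/a1.png',cv2.resize(c['img'][200:330,150:330],None,fx=4,fy=4)[:,:,::-1])"
```

```text
t 3.88 tcp [0.6445 0.1491 0.1276] jaw 8.3 tilt 0.13 | rz -0.42 shift cm [1.04 0.42 4.25] rows>= 2 q [ 0.09  0.63 -0.59  1.64  0.4   0.99 -0.49] w 0.997
```

View pics/a1.png

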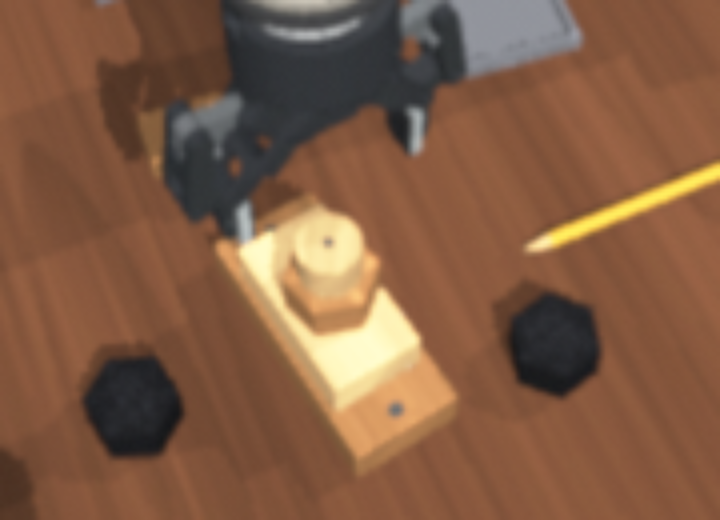

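The view shows the open fingers straddling the stack, tips at (240,220) and (415,145), with the disc at (328,243) still to be centred.

Request:
{"fn": "move_arm", "kwargs": {"commands": "1 1.04 0.42 0 0 0 0;1 0 0 0 0 0 0;1 0 0 0 0 0 0"}}

```text
t: 4.18
eef_pos: [0.6485, 0.1623, 0.1301]
tool_rot: [0.0, 0.654, 0.757, 0.001]
contact_force: [0.6, 0.2, -0.8]
gripper_width: 1.004
```

```bash
python3 -c "
from h import *
plan([.647,.160,.085],8.7)"
```

```text
t 4.18 tcp [0.6485 0.1623 0.1301] jaw 8.4 tilt 0.18 | rz -0.32 shift cm [-0.21 -0.19  4.51] rows>= 2 q [ 0.07  0.64 -0.59  1.63  0.41  1.   -0.51] w 1.004
```

Request:
{"fn": "move_arm", "kwargs": {"commands": "1 -0.1 -0.1 1.5 0 0 0;1 0 0 1.5 0 0 0;1 0 0 1.4 0 0 0;1 0 0 0 0 0 0;1 0 0 0 0 0 0"}}

```text
t: 4.6
eef_pos: [0.646, 0.1589, 0.083]
tool_rot: [-0.001, 0.654, 0.756, -0.001]
contact_force: [0.7, -0.3, -0.2]
gripper_width: 1.0
```

```bash
python3 -c "
from h import *
for i in range(3):
  plan([.647,.160,.085],8.7); bot.read_camera('top')"
```

```text
t 4.6 tcp [0.646  0.1589 0.083 ] jaw 8.3 tilt 0.15 | rz -0.41 shift cm [ 0.09  0.12 -0.2 ] rows>= 1 q [ 0.06  0.69 -0.57  1.66  0.44  0.93 -0.53] w 1.0
t 4.65 tcp [0.6467 0.1593 0.084 ] jaw 8.3 tilt 0.05 | rz -0.41 shift cm [ 0.07  0.04 -0.1 ] rows>= 1 q [ 0.06  0.69 -0.57  1.66  0.44  0.93 -0.53] w 1.002
t 4.7 tcp [0.6471 0.1595 0.0846] jaw 8.3 tilt 0.03 | rz -0.41 shift cm [ 0.05 -0.   -0.04] rows>= 1 q [ 0.06  0.69 -0.57  1.66  0.44  0.93 -0.53] w 1.0
```

Request:
{"fn": "move_arm", "kwargs": {"commands": "0 0 0 0 0 0 0;0 0 0 0 0 0 0;0 0 0 0 0 0 0;0 0 0 0 0 0 0;0 0 0 0 0 0 0;0 0 0 0 0 0 0;0 0 0 0 0 0 0;0 0 0 0 0 0 0;0 0 0 0 0 0 0;0 0 0 0 0 0 0", "force": 30}}

```text
t: 5.58
eef_pos: [0.6471, 0.1593, 0.0847]
tool_rot: [0.0, 0.654, 0.756, 0.0]
contact_force: [-1.1, -0.6, 5.3]
gripper_width: 0.384
```

Request:
{"fn": "move_arm", "kwargs": {"commands": "0 0 0 -0.4 0 0 0;0 0 0 -0.8 0 0 0;0 0 0 -1.2 0 0 0;0 0 0 -1.6 0 0 0;0 0 0 -2 0 0 0;0 0 0 -2 0 0 0;0 0 0 -1 0 0 0;0 0 0 0 0 0 0;0 0 0 0 0 0 0"}}

```text
t: 6.33
eef_pos: [0.647, 0.1592, 0.1747]
tool_rot: [0.0, 0.654, 0.756, 0.0]
contact_force: [0.5, 0.6, -1.2]
gripper_width: 0.383
```

```bash
python3 -c "
from h import *
plan([.4524,.3395,.174],8.7)
a=bot.read_camera('scene')['img'][170:330,150:330];b=bot.read_camera('top')['img'][70:230,120:300]
cv2.imwrite('pics/a2.png',cv2.resize(np.hstack([a,b]),None,fx=2.2,fy=2.2,interpolation=2)[:,:,::-1])"
```

```text
t 6.33 tcp [0.647  0.1592 0.1747] jaw 8.3 tilt 0.06 | rz -0.42 shift cm [ 20.76 -16.51   0.05] rows>= 7 q [ 0.09  0.59 -0.61  1.6   0.37  1.07 -0.48] w 0.383
```

View pics/a2.png

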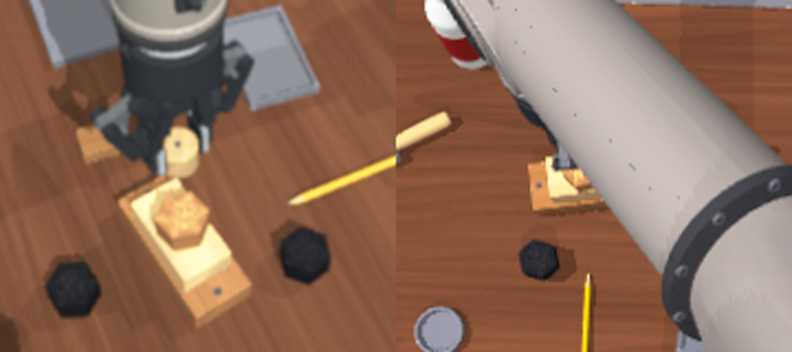

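The disc is held upright between the fingers, its mark at (178,144), and the hexagon is still on the block.

```bash
python3 -c "
from h import *
c=bot.read_camera('scene')
for z in(.184,.189,.194,.199):print(z,proj(c,[[.647,.1595,z]]),'seen',178/2.2-.3+150,144/2.2-.3+170)"
```

```text
0.184 [[230.09416417 237.55610463]] seen 230.60909090909092 235.15454545454546
0.189 [[230.00737308 236.06587851]] seen 230.60909090909092 235.15454545454546
0.194 [[229.91976076 234.56107001]] seen 230.60909090909092 235.15454545454546
0.199 [[229.83131581 233.04146962]] seen 230.60909090909092 235.15454545454546
```

Request:
{"fn": "move_arm", "kwargs": {"commands": "0 0.8 -0.6 0 0 0 0;0 1.6 -1.3 0 0 0 0;0 2.4 -1.9 0 0 0 0;0 2.4 -1.9 0 0 0 0;0 2.4 -1.9 0 0 0 0;0 2.4 -1.9 0 0 0 0;0 2.4 -1.9 0 0 0 0;0 2.4 -1.9 0 0 0 0;0 2.2 -1.8 0 0 0 0;0 1.3 -1 0 0 0 0;0 0.5 -0.4 0 0 0 0;0 0 0 0 0 0 0"}}

```text
t: 7.48
eef_pos: [0.4516, 0.3427, 0.174]
tool_rot: [-0.0, 0.653, 0.758, -0.0]
contact_force: [-0.4, -0.4, -0.3]
gripper_width: 0.383
```

Request:
{"fn": "move_arm", "kwargs": {"commands": "0 0 0 0 0 0 0;0 0 0 0 0 0 0"}}

```text
t: 7.65
eef_pos: [0.4548, 0.3398, 0.1739]
tool_rot: [0.0, 0.655, 0.756, -0.0]
contact_force: [-0.3, -0.9, 0.3]
gripper_width: 0.387
```

```bash
python3 -c "
from h import *
plan([.4524,.3395,.012])"
```

```text
t 7.65 tcp [0.4548 0.3398 0.1739] jaw 8.1 tilt 0.06 | rz 0 shift cm [ 0.02 -0.24 16.19] rows>= 4 q [-0.21  0.45 -0.69  1.84  0.34  0.98 -0.91] w 0.387
```

Request:
{"fn": "move_arm", "kwargs": {"commands": "0 0 -0.1 1.5 0 0 0;0 0 -0.1 2.5 0 0 0;0 0 0 3 0 0 0;0 0 0 3 0 0 0;0 0 0 2.5 0 0 0;0 0 0 1.5 0 0 0;0 0 0 0.8 0 0 0;0 0 0 0.3 0 0 0;0 0 0 0.2 0 0 0;0 0 0 0.2 0 0 0;0 0 0 0.2 0 0 0;0 0 0 0 0 0 0"}}

```text
t: 8.65
eef_pos: [0.4521, 0.3412, 0.0179]
tool_rot: [0.0, 0.654, 0.756, 0.001]
contact_force: [-0.6, -0.9, -0.2]
gripper_width: 0.386
```

Request:
{"fn": "move_arm", "kwargs": {"commands": "0 0 0 0.2 0 0 0;0 0 0 0.2 0 0 0;0 0 0 0.1 0 0 0;0 0 0 0 0 0 0"}}

```text
t: 8.98
eef_pos: [0.4515, 0.3409, 0.0121]
tool_rot: [0.0, 0.654, 0.756, -0.0]
contact_force: [-0.3, -0.4, -0.2]
gripper_width: 0.383
```

Request:
{"fn": "move_arm", "kwargs": {"commands": "0 0 0 0.1 0 0 0;0 0 0 0.05 0 0 0;0 0 0 0 0 0 0;0 0 0 0 0 0 0"}}

```text
t: 9.32
eef_pos: [0.4516, 0.341, 0.0108]
tool_rot: [0.0, 0.654, 0.756, -0.0]
contact_force: [0.3, 0.2, -0.1]
gripper_width: 0.388
```

Request:
{"fn": "move_arm", "kwargs": {"commands": "0 0 0 0.05 0 0 0;0 0 0 0 0 0 0;0.45 0 0 0 0 0 0;0.5 0 0 0 0 0 0;0.55 0 0 0 0 0 0;0.7 0 0 0 0 0 0;0.7 0 0 0 0 0 0;0.7 0 0 -0.5 0 0 0;0.7 0 0 -1 0 0 0;1 0 0 -2 0 0 0;1 0 0 -3 0 0 0;1 0 0 -3 0 0 0"}}

```text
t: 10.32
eef_pos: [0.451, 0.3407, 0.1066]
tool_rot: [-0.0, 0.654, 0.756, -0.001]
contact_force: [1.4, 0.5, 0.3]
gripper_width: 0.999
```

Request:
{"fn": "move_arm", "kwargs": {"commands": "1 0 0 -3 0 0 0;1 0 0 -3 0 0 0;1 0 0 -2 0 0 0;1 0 0 0 0 0 0;1 0 0 0 0 0 0"}}

```text
t: 10.73
eef_pos: [0.4522, 0.3415, 0.1873]
tool_rot: [0.001, 0.654, 0.756, 0.002]
contact_force: [0.2, -1.2, -0.3]
gripper_width: 0.999
```

```bash
python3 -c "
from h import *
plan([.647,.1595,.18])
I=lambda x:cv2.resize(x,None,fx=5,fy=5,interpolation=2)
c=bot.read_camera('scene');d=bot.read_camera('top')
f=np.vstack([np.hstack([c['img'][240:300,195:265],c['img'][290:350,320:390]]),np.hstack([d['img'][120:180,170:240],d['img'][190:250,105:175]])])
cv2.imwrite('pics/a3.png',I(f)[:,:,::-1])"
```

```text
t 10.73 tcp [0.4522 0.3415 0.1873] jaw 8.3 tilt 0.2 | rz 0 shift cm [-20.82  16.66   0.75] rows>= 7 q [-0.2   0.43 -0.71  1.83  0.33  1.   -0.9 ] w 0.999
```

View pics/a3.png

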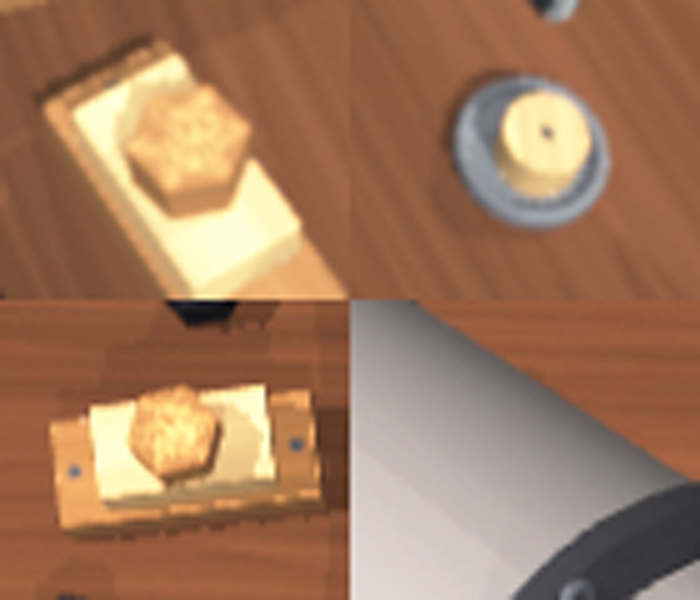

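The disc stands upright in its tray, its mark at (546,133) in the right-hand tile. The hexagon's top vertices are visible in the left tiles.

```bash
python3 -c "
from h import *
c=bot.read_camera('scene');d=bot.read_camera('top')
g=lambda c,p,o,z:np.round(ray(c,(np.array(p)+.5)/5-.5+o,z)[:,:2]*1000,1)
print('disc',g(c,[(196,133)],[320,290],.03))
for n,P in(('scene',g(c,[(185,80),(248,100),(238,168),(183,196),(127,150),(140,95)],[195,240],.078)),('top',g(d,[(175,86),(218,118),(210,155),(172,175),(133,153),(131,110)],[170,120],.078))):
  ctr=P.mean(0);v=P-ctr;a=np.degrees(np.arctan2(v[:,1],v[:,0]));print(n,ctr,np.hypot(*v.T).round(1),np.round(a%60,1))
E=0"
```

```text
disc [[452.1 343.2]]
scene [646.36666667 159.11666667] [23.6 28.4 26.7 29.  25.3 25.6] [ 8.7  5.7 56.9  4.  55.7 55.3]
top [644.73333333 159.88333333] [26.1 25.  23.4 23.3 23.8 26.1] [ 0.9 50.6 59.6  1.7 59.5  2.4]
```

Request:
{"fn": "move_arm", "kwargs": {"commands": "1 -0.8 0.6 0 0 0 -5.4;1 0 0 0 0 0 -5.4;1 0 0 0 0 0 -5.4;1 0 0 0 0 0 -5.4;1 0 0 0 0 0 0"}}

```text
t: 11.35
eef_pos: [0.4582, 0.3335, 0.1841]
tool_rot: [-0.001, 0.499, 0.866, -0.001]
contact_force: [1.1, 0.3, 1.0]
gripper_width: 1.0
```

```bash
python3 -c "
from h import *
plan([.6456,.1595,.18],30)"
```

```text
t 11.35 tcp [0.4582 0.3335 0.1841] jaw 30.1 tilt 0.14 | rz 0.07 shift cm [-24.43   7.53   0.38] rows>= 7 q [-0.13  0.46 -0.79  1.82  0.38  1.01 -0.55] w 1.0
```

Request:
{"fn": "move_arm", "kwargs": {"commands": "1 -1.5 0.45 0 0 0 0;1 -3 0.9 0 0 0 0;1 -3.5 1.1 0.1 0 0 0;1 -3.5 1.1 0.1 0 0 0;1 -3.5 1.1 0 0 0 0;1 -3.5 1.1 0 0 0 0;1 -3 0.9 0 0 0 0;1 -1.9 0.6 0 0 0 0;1 -1 0.35 0 0 0 0;1 0 0 2 0 0 0;1 0 0 2 0 0 0;1 0 0 1 0 0 0"}}

```text
t: 12.35
eef_pos: [0.6443, 0.1606, 0.1305]
tool_rot: [-0.002, 0.501, 0.865, -0.001]
contact_force: [-1.0, 0.6, -0.3]
gripper_width: 1.0
```

Request:
{"fn": "move_arm", "kwargs": {"commands": "1 0 0 0 0 0 0;1 0 0 0 0 0 0;1 0 0 0 0 0 0"}}

```text
t: 12.6
eef_pos: [0.6464, 0.1613, 0.1343]
tool_rot: [0.0, 0.501, 0.866, 0.001]
contact_force: [1.9, 0.7, 0.1]
gripper_width: 0.999
```

```bash
python3 -c "
from h import *
plan([.6456,.1595,.058],30)"
```

```text
t 12.6 tcp [0.6464 0.1613 0.1343] jaw 29.9 tilt 0.07 | rz -0.09 shift cm [-0.12 -0.17  7.63] rows>= 2 q [ 0.13  0.65 -0.68  1.63  0.46  1.03 -0.17] w 0.999
```

Request:
{"fn": "move_arm", "kwargs": {"commands": "1 -0.1 -0.15 1 0 0 0;1 0 0 2 0 0 0;1 0 0 2 0 0 0;1 0 0 1.4 0 0 0;1 0 0 0.8 0 0 0;1 0 0 0.4 0 0 0;1 0 0 0 0 0 0;1 0 0 0 0 0 0;1 0 0 0 0 0 0"}}

```text
t: 13.35
eef_pos: [0.6461, 0.159, 0.0584]
tool_rot: [0.001, 0.501, 0.866, 0.001]
contact_force: [0.7, -0.1, -0.2]
gripper_width: 0.999
```

Request:
{"fn": "move_arm", "kwargs": {"commands": "0 0 0 0 0 0 0;0 0 0 0 0 0 0;0 0 0 0 0 0 0;0 0 0 0 0 0 0;0 0 0 0 0 0 0;0 0 0 0 0 0 0;0 0 0 0 0 0 0;0 0 0 0 0 0 0;0 0 0 0 0 0 0;0 0 0 0 0 0 0"}}

```text
t: 14.18
eef_pos: [0.6458, 0.1587, 0.0581]
tool_rot: [0.0, 0.501, 0.865, 0.0]
contact_force: [-0.6, -1.0, 5.8]
gripper_width: 0.54
```

Request:
{"fn": "move_arm", "kwargs": {"commands": "0 0 0 -0.4 0 0 0;0 0 0 -0.8 0 0 0;0 0 0 -1.2 0 0 0;0 0 0 -1.6 0 0 0;0 0 0 -2 0 0 0;0 0 0 -2 0 0 0;0 0 0 -2 0 0 0;0 0 0 -1 0 0 0;0 0 0 -0.5 0 0 0;0 0 0 0 0 0 0;0 0 0 0 0 0 0"}}

```text
t: 15.1
eef_pos: [0.6451, 0.1584, 0.1719]
tool_rot: [-0.0, 0.501, 0.866, -0.0]
contact_force: [-0.4, 0.6, -1.9]
gripper_width: 0.543
```

```bash
python3 -c "
from h import *
plan([.4463,-.2985,.175])
c=bot.read_camera('scene')
cv2.imwrite('pics/a4.png',cv2.resize(c['img'][190:310,170:290],None,fx=5,fy=5,interpolation=2)[:,:,::-1])"
```

```text
t 15.1 tcp [0.6451 0.1584 0.1719] jaw 29.9 tilt 0.04 | rz 0 shift cm [-29.71 -40.    -0.28] rows>= 13 q [ 0.14  0.61 -0.7   1.6   0.43  1.09 -0.15] w 0.543
```

View pics/a4.png

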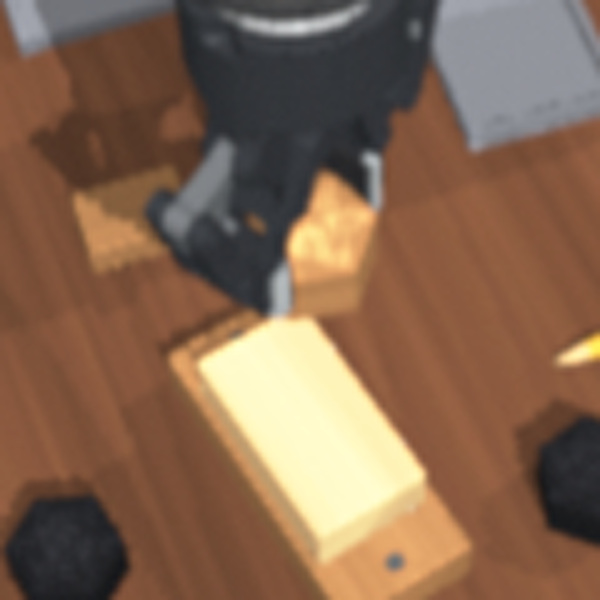

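The hexagon is held level at about (330,235) in the crop, and the block below looks undisturbed.

Request:
{"fn": "move_arm", "kwargs": {"commands": "0 -0.7 -0.9 0 0 0 0;0 -1.5 -2.1 0 0 0 0;0 -2.2 -2.96 0 0 0 0;0 -2.2 -2.96 0 0 0 0;0 -2.2 -2.96 0 0 0 0;0 -2.2 -2.96 0 0 0 0;0 -2.2 -2.96 0 0 0 0;0 -2.2 -2.96 0 0 0 0;0 -2.2 -2.96 0 0 0 0;0 -2.2 -2.96 0 0 0 0;0 -2.2 -2.96 0 0 0 0;0 -2.2 -2.96 0 0 0 0"}}

```text
t: 16.15
eef_pos: [0.481, -0.2156, 0.1715]
tool_rot: [-0.001, 0.501, 0.865, -0.0]
contact_force: [0.2, -0.1, -0.9]
gripper_width: 0.543
```

Request:
{"fn": "move_arm", "kwargs": {"commands": "0 -2.2 -2.96 0 0 0 0;0 -1.8 -2.4 0 0 0 0;0 -1.1 -1.5 0 0 0 0;0 -0.4 -0.6 0 0 0 0;0 0 0 0 0 0 0;0 0 0 0 0 0 0;0 0 0 0 0 0 0"}}

```text
t: 16.73
eef_pos: [0.4468, -0.2965, 0.1722]
tool_rot: [-0.0, 0.5, 0.866, 0.0]
contact_force: [0.1, 0.6, -0.9]
gripper_width: 0.538
```

```bash
python3 -c "
from h import *
plan([.4463,-.2985,.0105])"
```

```text
t 16.73 tcp [ 0.4468 -0.2965  0.1722] jaw 30.0 tilt 0.06 | rz 0 shift cm [-0.17 -0.15 16.17] rows>= 4 q [ 1.02  0.4  -0.68  1.91  0.3   0.94  0.72] w 0.538
```

Request:
{"fn": "move_arm", "kwargs": {"commands": "0 -0.1 -0.1 1.5 0 0 0;0 0 0 2.5 0 0 0;0 0 0 3 0 0 0;0 0 0 3 0 0 0;0 0 0 2.5 0 0 0;0 0 0 1.4 0 0 0;0 0 0 0.8 0 0 0;0 0 0 0.3 0 0 0;0 0 0 0.2 0 0 0;0 0 0 0.2 0 0 0;0 0 0 0.2 0 0 0;0 0 0 0 0 0 0"}}

```text
t: 17.73
eef_pos: [0.446, -0.3001, 0.0168]
tool_rot: [0.001, 0.501, 0.865, -0.0]
contact_force: [0.1, -0.3, -0.2]
gripper_width: 0.538
```

Request:
{"fn": "move_arm", "kwargs": {"commands": "0 0 0 0.1 0 0 0;0 0 0 0.1 0 0 0;0 0 0 0.1 0 0 0;0 0 0 0.1 0 0 0;0 0 0 0 0 0 0;0 0 0 0 0 0 0"}}

```text
t: 18.23
eef_pos: [0.4456, -0.2998, 0.0122]
tool_rot: [-0.0, 0.501, 0.866, 0.0]
contact_force: [0.2, -0.4, -1.0]
gripper_width: 0.545
```

Target TCP is 0.058 − 0.052 + 0.004 = 0.010.

Request:
{"fn": "move_arm", "kwargs": {"commands": "0 0 0 0.1 0 0 0;0 0 0 0.1 0 0 0;0 0 0 0 0 0 0;0 0 0 0 0 0 0"}}

```text
t: 18.57
eef_pos: [0.4456, -0.2998, 0.0102]
tool_rot: [-0.0, 0.501, 0.866, -0.0]
contact_force: [0.8, 0.0, -0.4]
gripper_width: 0.545
```

Request:
{"fn": "move_arm", "kwargs": {"commands": "0.55 0 0 0 0 0 0;0.6 0 0 0 0 0 0;0.65 0 0 0 0 0 0;0.8 0 0 0 0 0 0;0.8 0 0 0 0 0 0;0.8 0 0 -0.5 0 0 0;0.8 0 0 -1 0 0 0;1 0 0 -2 0 0 0;1 0 0 -3 0 0 0;1 0 0 -3 0 0 0;1 0 0 -3 0 0 0;1 0 0 -3 0 0 0"}}

```text
t: 19.57
eef_pos: [0.4456, -0.2995, 0.1677]
tool_rot: [0.0, 0.501, 0.866, 0.0]
contact_force: [-0.1, -0.9, 0.4]
gripper_width: 1.003
```

```bash
python3 -c "
from h import *
plan([.6475,.159,.17],8.7)
c=bot.read_camera('scene');d=bot.read_camera('top')
I=lambda x:cv2.resize(x,None,fx=5,fy=5,interpolation=2)
f=np.vstack([np.hstack([c['img'][240:300,195:265],c['img'][90:150,200:270]]),np.hstack([d['img'][120:180,170:240],d['img'][200:260,335:405]])])
cv2.imwrite('pics/a5.png',I(f)[:,:,::-1])"
```

```text
t 19.57 tcp [ 0.4456 -0.2995  0.1677] jaw 29.9 tilt 0.03 | rz 21.21 shift cm [42.27 26.89 -0.23] rows>= 13 q [ 1.02  0.4  -0.68  1.91  0.31  0.93  0.72] w 1.003
```

View pics/a5.png

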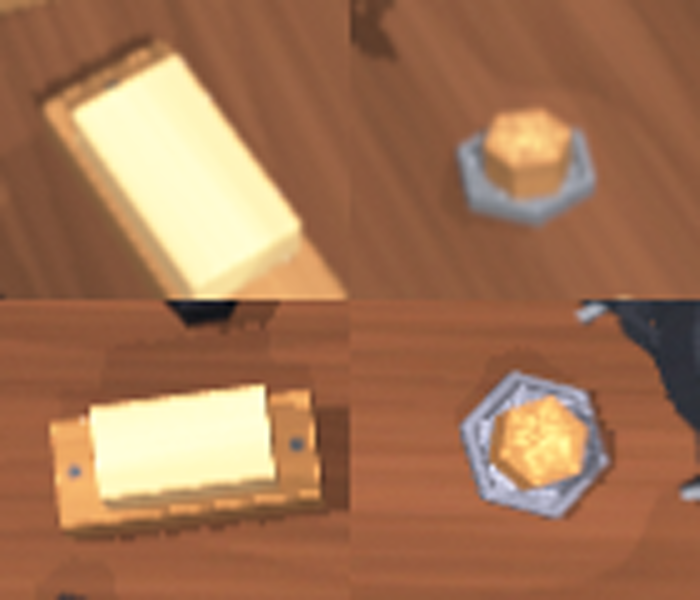

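The hexagon sits level in its tray with a gap all round, at (530,150) in the scene tile and (540,440) in the top tile. The block on the plank has not moved.

Request:
{"fn": "move_arm", "kwargs": {"commands": "1 0 0 0 0 0 5.3;1 0 0 0 0 0 5.3;1 0 0 0 0 0 5.3;1 0 0 0 0 0 5.3;1 1 0.6 0 0 0 0;1 2.3 1.5 0 0 0 0;1 3.1 1.98 0 0 0 0;1 3.1 1.98 0 0 0 0;1 3.1 1.98 0 0 0 0;1 3.1 1.98 0 0 0 0;1 3.1 1.98 0 0 0 0;1 3.1 1.98 0 0 0 0"}}

```text
t: 20.67
eef_pos: [0.551, -0.0594, 0.1655]
tool_rot: [-0.0, 0.65, 0.76, 0.0]
contact_force: [0.4, -0.9, 0.0]
gripper_width: 1.001
```

Request:
{"fn": "move_arm", "kwargs": {"commands": "1 3.1 1.98 0 0 0 0;1 3.1 1.98 0 0 0 0;1 3.1 1.98 0 0 0 0;1 3.1 1.98 0 0 0 0;1 3.1 1.98 0 0 0 0;1 2.5 1.6 0 0 0 0;1 1.6 1 0 0 0 0;1 0.8 0.5 0 0 0 0;1 0 0 2 0 0 0;1 0 0 2 0 0 0;1 0 0 1 0 0 0;1 0 0 0 0 0 0"}}

```text
t: 21.67
eef_pos: [0.6465, 0.1576, 0.1125]
tool_rot: [-0.001, 0.651, 0.759, -0.002]
contact_force: [-0.4, -0.2, -0.9]
gripper_width: 1.0
```

Request:
{"fn": "move_arm", "kwargs": {"commands": "1 0 0 0 0 0 0;1 0 0 0 0 0 0;1 0 0 0 0 0 0"}}

```text
t: 21.92
eef_pos: [0.6492, 0.1592, 0.1167]
tool_rot: [0.001, 0.652, 0.759, 0.001]
contact_force: [-1.1, 0.0, 1.3]
gripper_width: 1.003
```

```bash
python3 -c "
from h import *
plan([.648,.159,.032],8.7)"
```

```text
t 21.92 tcp [0.6492 0.1592 0.1167] jaw 8.7 tilt 0.12 | rz -0.03 shift cm [-0.   -0.14  8.47] rows>= 3 q [ 0.09  0.66 -0.62  1.64  0.44  0.99 -0.52] w 1.003
```

Request:
{"fn": "move_arm", "kwargs": {"commands": "1 0 -0.1 1 0 0 0;1 0 0 2 0 0 0;1 0 0 2 0 0 0;1 0 0 1.6 0 0 0;1 0 0 1 0 0 0;1 0 0 0.6 0 0 0;1 0 0 0.2 0 0 0;1 0 0 0 0 0 0;1 0 0 0 0 0 0;1 0 0 0 0 0 0"}}

```text
t: 22.75
eef_pos: [0.6482, 0.1593, 0.0323]
tool_rot: [0.0, 0.652, 0.759, 0.001]
contact_force: [0.2, 0.9, -0.2]
gripper_width: 1.003
```

Request:
{"fn": "move_arm", "kwargs": {"commands": "0 0 0 0 0 0 0;0 0 0 0 0 0 0;0 0 0 0 0 0 0;0 0 0 0 0 0 0;0 0 0 0 0 0 0;0 0 0 0 0 0 0;0 0 0 0 0 0 0;0 0 0 0 0 0 0;0 0 0 0 0 0 0;0 0 0 0 0 0 0", "force": 50}}

```text
t: 23.58
eef_pos: [0.648, 0.1591, 0.0321]
tool_rot: [0.0, 0.652, 0.759, 0.0]
contact_force: [0.0, 0.2, 5.8]
gripper_width: 0.593
```

Request:
{"fn": "move_arm", "kwargs": {"commands": "0 0 0 -0.4 0 0 0;0 0 0 -0.8 0 0 0;0 0 0 -1.2 0 0 0;0 0 0 -1.6 0 0 0;0 0 0 -2 0 0 0;0 0 0 -2 0 0 0;0 0 0 -2 0 0 0;0 0 0 -1 0 0 0;0 0 0 -0.5 0 0 0;0 0 0 0 0 0 0;0 0 0 0 0 0 0"}}

```text
t: 24.5
eef_pos: [0.6471, 0.1586, 0.1459]
tool_rot: [-0.0, 0.652, 0.759, -0.0]
contact_force: [0.1, 0.1, -1.7]
gripper_width: 0.598
```

```bash
python3 -c "
from h import *
plan([.467,-.0225,.14],-6.3)
c=bot.read_camera('scene')
cv2.imwrite('pics/a6.png',cv2.resize(c['img'][170:320,160:310],None,fx=4,fy=4,interpolation=2)[:,:,::-1])"
```

```text
t 24.5 tcp [0.6471 0.1586 0.1459] jaw 8.7 tilt 0.04 | rz 14.98 shift cm [-19.98 -15.92   0.61] rows>= 7 q [ 0.1   0.63 -0.63  1.62  0.42  1.03 -0.51] w 0.598
```

View pics/a6.png

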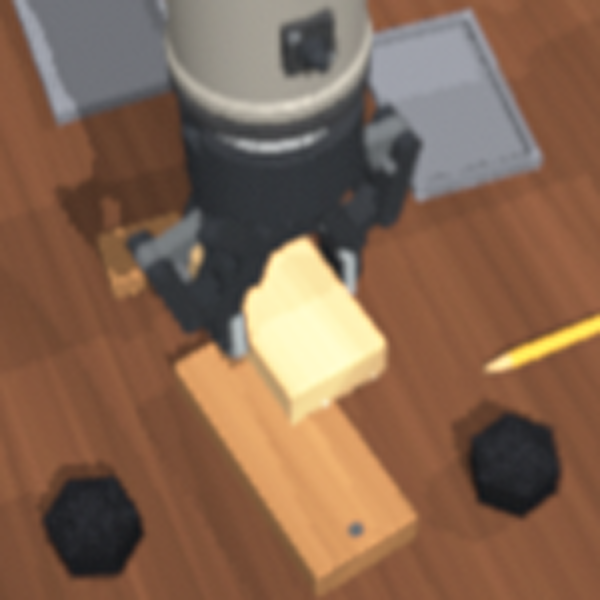

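The block is held level at about (315,330) in the crop, and the plank stays in place.

Request:
{"fn": "move_arm", "kwargs": {"commands": "0 0 0 0 0 0 2;0 0 0 0 0 0 4;0 0 0 0 0 0 4;0 0 0 0 0 0 3.5;0 0 0 0 0 0 1.5;0 -0.8 -0.6 0 0 0 0;0 -1.7 -1.35 0 0 0 0;0 -2.4 -1.9 0 0 0 0;0 -2.4 -1.9 0 0 0 0;0 -2.4 -1.9 0 0 0 0;0 -2.4 -1.9 0 0 0 0;0 -2.4 -1.9 0 0 0 0"}}

```text
t: 25.55
eef_pos: [0.5156, 0.0258, 0.1457]
tool_rot: [-0.0, 0.744, 0.668, -0.001]
contact_force: [0.8, -0.5, -1.2]
gripper_width: 0.595
```

Request:
{"fn": "move_arm", "kwargs": {"commands": "0 -2.4 -1.9 0 0 0 0;0 -1.7 -1.4 0 0 0 0;0 -0.9 -0.7 0 0 0 0;0 -0.4 -0.35 0 0 0 0;0 0 0 0 0 0 0;0 0 0 0 0 0 0;0 0 0 0 0 0 0"}}

```text
t: 26.13
eef_pos: [0.4697, -0.0202, 0.1465]
tool_rot: [0.0, 0.744, 0.668, 0.001]
contact_force: [-0.2, 0.4, -2.2]
gripper_width: 0.592
```

```bash
python3 -c "
from h import *
plan([.467,-.0225,.01],-6.3)"
```

```text
t 26.13 tcp [ 0.4697 -0.0202  0.1465] jaw -6.2 tilt 0.09 | rz 0.09 shift cm [-0.27 -0.26 13.65] rows>= 4 q [ 0.45  0.32 -0.63  2.08  0.25  0.82 -0.44] w 0.592
```

Request:
{"fn": "move_arm", "kwargs": {"commands": "0 -0.2 -0.2 1 0 0 0;0 0 0 2 0 0 0;0 0 0 3 0 0 0;0 0 0 2.5 0 0 0;0 0 0 2 0 0 0;0 0 0 1.2 0 0 0;0 0 0 0.6 0 0 0;0 0 0 0.3 0 0 0;0 0 0 0.2 0 0 0;0 0 0 0.2 0 0 0;0 0 0 0 0 0 0;0 0 0 0 0 0 0"}}

```text
t: 27.13
eef_pos: [0.4669, -0.0234, 0.0169]
tool_rot: [0.001, 0.745, 0.667, 0.0]
contact_force: [1.0, 0.3, -1.4]
gripper_width: 0.595
```

```bash
python3 -c "
from h import *
plan([.467,-.0225,.01],-6.3)"
```

```text
t 27.13 tcp [ 0.4669 -0.0234  0.0169] jaw -6.3 tilt 0.08 | rz -0.03 shift cm [ 0.09 -0.    0.69] rows>= 1 q [ 0.32  0.53 -0.49  2.17  0.48  0.55 -0.63] w 0.595
```

Request:
{"fn": "move_arm", "kwargs": {"commands": "0 0 0 0.1 0 0 0;0 0 0 0.1 0 0 0;0 0 0 0.1 0 0 0;0 0 0 0.1 0 0 0;0 0 0 0.1 0 0 0;0 0 0 0.1 0 0 0;0 0 0 0.05 0 0 0;0 0 0 0 0 0 0;0 0 0 0 0 0 0"}}

```text
t: 27.88
eef_pos: [0.4664, -0.0233, 0.01]
tool_rot: [0.0, 0.745, 0.667, -0.0]
contact_force: [-1.9, 0.7, 4.5]
gripper_width: 0.6
```

Contact is felt, about 4.5 N upward, so the block is on the tray floor. I'll release it.

Request:
{"fn": "move_arm", "kwargs": {"commands": "0.6 0 0 0 0 0 0;0.65 0 0 0 0 0 0;0.7 0 0 0 0 0 0;0.8 0 0 0 0 0 0;0.85 0 0 0 0 0 0;0.85 0 0 0 0 0 0;0.85 0 0 -0.5 0 0 0;0.85 0 0 -1 0 0 0;1 0 0 -2 0 0 0;1 0 0 -3 0 0 0;1 0 0 -3 0 0 0;1 0 0 -3 0 0 0"}}

```text
t: 28.88
eef_pos: [0.466, -0.023, 0.1368]
tool_rot: [-0.0, 0.745, 0.667, 0.0]
contact_force: [0.2, -0.2, -0.4]
gripper_width: 1.002
```

```bash
python3 -c "
from h import *
plan([.6474,.1595,.13],8.8)
c=bot.read_camera('scene');d=bot.read_camera('top')
I=lambda x:cv2.resize(x,None,fx=5,fy=5,interpolation=2)
f=np.vstack([np.hstack([c['img'][245:315,195:275],c['img'][160:230,230:310]]),np.hstack([d['img'][115:185,165:245],d['img'][185:255,230:310]])])
cv2.imwrite('pics/a7.png',I(f)[:560,:][:,:,::-1] if 0 else cv2.resize(f,None,fx=4,fy=4,interpolation=2)[:,:,::-1])"
```

```text
t 28.88 tcp [ 0.466  -0.023   0.1368] jaw -6.3 tilt 0.03 | rz -15.08 shift cm [15.26 20.72  0.68] rows>= 7 q [ 0.46  0.33 -0.63  2.1   0.27  0.8  -0.45] w 1.002
```

View pics/a7.png

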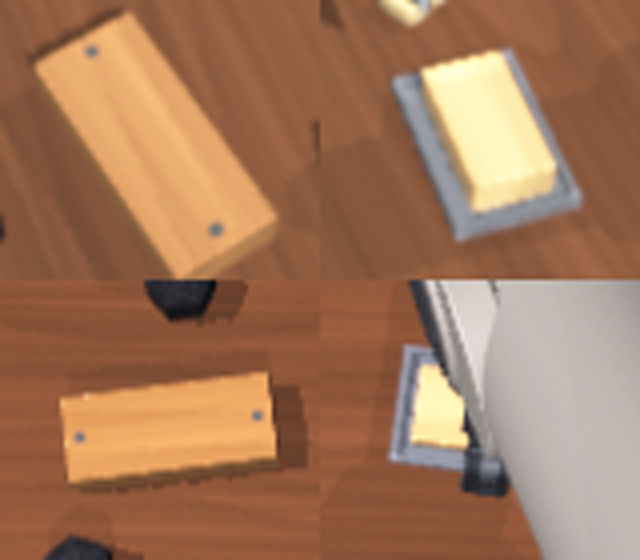

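The block lies in its tray at (490,120). The plank screws are at (92,51) and (215,230) in the scene tile.

```bash
python3 -c "
from h import *
c=bot.read_camera('scene');d=bot.read_camera('top')
print(ray(c,[(233.0,279.7)],.026),ray(d,[(206.7,151.1)],.026),'block',ray(c,[(272.1,188.6)],.03))"
```

```text
[[0.64738021 0.16322904 0.026     ]] [[0.64733047 0.15937629 0.026     ]] block [[ 0.46473531 -0.02120707  0.03      ]]
```

Request:
{"fn": "move_arm", "kwargs": {"commands": "1 0 0 -1 0 0 -5;1 0 0 0 0 0 -5;1 0 0 0 0 0 -5;1 1 1.3 0 0 0 0;1 2.1 2.9 0 0 0 0;1 2.2 3 0 0 0 0;1 2.2 3 0 0 0 0;1 2.2 3 0 0 0 0;1 2.2 3 0 0 0 0;1 1.7 2.2 0 0 0 0;1 1.1 1.5 0 0 0 0;1 0.5 0.7 0 0 0 0"}}

```text
t: 30.08
eef_pos: [0.6472, 0.1611, 0.1431]
tool_rot: [-0.001, 0.65, 0.76, -0.0]
contact_force: [0.4, -1.2, -0.8]
gripper_width: 0.997
```

Request:
{"fn": "move_arm", "kwargs": {"commands": "1 0 0 2 0 0 0;1 0 0 2.5 0 0 0;1 0 0 1 0 0 0;1 0 0 0 0 0 0;1 0 0 0 0 0 0;1 0 0 0 0 0 0"}}

```text
t: 30.58
eef_pos: [0.6475, 0.158, 0.0909]
tool_rot: [0.0, 0.652, 0.758, 0.0]
contact_force: [0.5, 0.2, 0.1]
gripper_width: 1.004
```

```bash
python3 -c "
from h import *
plan([.6474,.1595,.006],8.8)"
```

```text
t 30.58 tcp [0.6475 0.158  0.0909] jaw 8.7 tilt 0.06 | rz -0.14 shift cm [0.15 0.01 8.49] rows>= 3 q [ 0.08  0.69 -0.6   1.66  0.46  0.94 -0.54] w 1.004
```

Request:
{"fn": "move_arm", "kwargs": {"commands": "1 0.2 0 1 0 0 0;1 0 0 2 0 0 0;1 0 0 2 0 0 0;1 0 0 1.6 0 0 0;1 0 0 1 0 0 0;1 0 0 0.6 0 0 0;1 0 0 0.3 0 0 0;1 0 0 0 0 0 0;1 0 0 0 0 0 0;1 0 0 0 0 0 0"}}

```text
t: 31.42
eef_pos: [0.6475, 0.1604, 0.0058]
tool_rot: [0.0, 0.652, 0.759, 0.001]
contact_force: [0.4, 0.9, 0.9]
gripper_width: 0.999
```

Request:
{"fn": "move_arm", "kwargs": {"commands": "0 0 0 0 0 0 0;0 0 0 0 0 0 0;0 0 0 0 0 0 0;0 0 0 0 0 0 0;0 0 0 0 0 0 0;0 0 0 0 0 0 0;0 0 0 0 0 0 0;0 0 0 0 0 0 0;0 0 0 0 0 0 0;0 0 0 0 0 0 0", "force": 60}}

```text
t: 32.25
eef_pos: [0.6474, 0.1603, 0.0059]
tool_rot: [0.0, 0.652, 0.759, 0.001]
contact_force: [-1.0, -0.9, 5.0]
gripper_width: 0.706
```

Request:
{"fn": "move_arm", "kwargs": {"commands": "0 0 0 -0.4 0 0 0;0 0 0 -0.8 0 0 0;0 0 0 -1.2 0 0 0;0 0 0 -1.6 0 0 0;0 0 0 -2 0 0 0;0 0 0 -2 0 0 0;0 0 0 -1.5 0 0 0;0 0 0 -0.8 0 0 0;0 0 0 0 0 0 0;0 0 0 0 0 0 0"}}

```text
t: 33.08
eef_pos: [0.6468, 0.1599, 0.1081]
tool_rot: [0.0, 0.652, 0.759, 0.0]
contact_force: [-0.9, 0.2, -1.5]
gripper_width: 0.712
```

```bash
python3 -c "
from h import *
plan([.6415,-.192,.11],-2.7)
c=bot.read_camera('scene')
cv2.imwrite('pics/a8.png',cv2.resize(c['img'][180:330,160:310],None,fx=4,fy=4,interpolation=2)[:,:,::-1])"
```

```text
t 33.08 tcp [0.6468 0.1599 0.1081] jaw 8.7 tilt 0.03 | rz 11.37 shift cm [-35.17   1.13  -0.19] rows>= 9 q [ 0.09  0.67 -0.61  1.65  0.45  0.97 -0.53] w 0.712
```

View pics/a8.png

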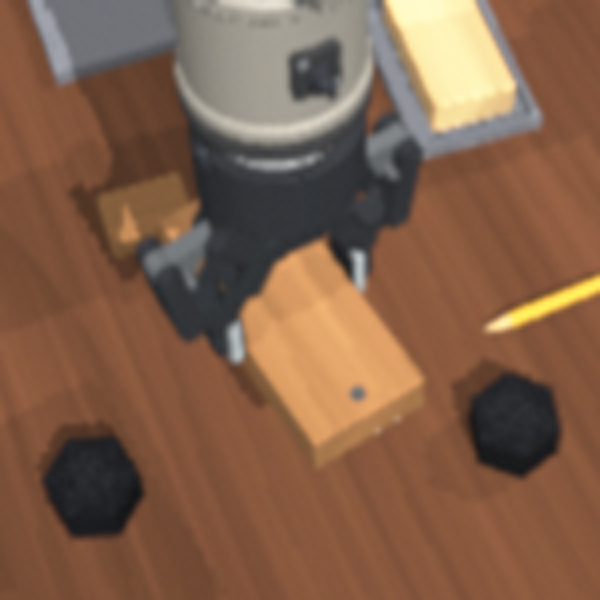

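The plank is held level, its near screw at (357,393) in the crop, well above the clutter.

Request:
{"fn": "move_arm", "kwargs": {"commands": "0 0 0 0 0 0 2;0 0 0 0 0 0 3.7;0 0 0 0 0 0 3.7;0 0 0 0 0 0 2;0 -0.8 0 0 0 0 0;0 -1.6 0.1 0 0 0 0;0 -2.4 0.1 0 0 0 0;0 -3 0.1 0 0 0 0;0 -3 0.1 0 0 0 0;0 -3 0.1 0 0 0 0;0 -3 0.1 0 0 0 0;0 -3 0.1 0 0 0 0"}}

```text
t: 34.13
eef_pos: [0.6433, -0.0419, 0.107]
tool_rot: [-0.0, 0.724, 0.69, -0.001]
contact_force: [1.4, -0.5, -1.7]
gripper_width: 0.708
```

Request:
{"fn": "move_arm", "kwargs": {"commands": "0 -3 0.1 0 0 0 0;0 -3 0.1 0 0 0 0;0 -3 0.1 0 0 0 0;0 -2.6 0.1 0 0 0 0;0 -1.8 0 0 0 0 0;0 -1.2 0 0 0 0 0;0 -0.6 0 0 0 0 0;0 0 0 0 0 0 0;0 0 0 0 0 0 0;0 0 0 0 0 0 0"}}

```text
t: 34.97
eef_pos: [0.6414, -0.1879, 0.1079]
tool_rot: [-0.0, 0.723, 0.691, 0.0]
contact_force: [0.4, 0.5, -1.8]
gripper_width: 0.706
```

```bash
python3 -c "
from h import *
plan([.6415,-.192,.010],-2.7)"
```

```text
t 34.97 tcp [ 0.6414 -0.1879  0.1079] jaw -2.6 tilt 0.07 | rz 0.14 shift cm [-0.42  0.03  9.79] rows>= 3 q [ 0.57  0.65 -0.55  1.64  0.39  0.96 -0.16] w 0.706
```

Request:
{"fn": "move_arm", "kwargs": {"commands": "0 -0.4 0 1 0 0 0;0 0 0 2 0 0 0;0 0 0 2 0 0 0;0 0 0 1.7 0 0 0;0 0 0 1.1 0 0 0;0 0 0 0.6 0 0 0;0 0 0 0.3 0 0 0;0 0 0 0.2 0 0 0;0 0 0 0.2 0 0 0;0 0 0 0 0 0 0;0 0 0 0 0 0 0"}}

```text
t: 35.88
eef_pos: [0.6414, -0.1942, 0.0175]
tool_rot: [0.0, 0.724, 0.69, 0.0]
contact_force: [0.5, 0.5, -0.8]
gripper_width: 0.707
```

Request:
{"fn": "move_arm", "kwargs": {"commands": "0 0 0 0.1 0 0 0;0 0 0 0.1 0 0 0;0 0 0 0.1 0 0 0;0 0 0 0.1 0 0 0;0 0 0 0.1 0 0 0;0 0 0 0 0 0 0;0 0 0 0 0 0 0"}}

```text
t: 36.47
eef_pos: [0.6409, -0.194, 0.0117]
tool_rot: [-0.0, 0.724, 0.69, -0.0]
contact_force: [-0.3, -0.7, -1.3]
gripper_width: 0.71
```

Request:
{"fn": "move_arm", "kwargs": {"commands": "0 0 0 0.1 0 0 0;0 0 0 0.1 0 0 0;0 0 0 0 0 0 0;0 0 0 0 0 0 0"}}

```text
t: 36.8
eef_pos: [0.6411, -0.1941, 0.0099]
tool_rot: [0.0, 0.724, 0.69, 0.0]
contact_force: [-0.3, -0.9, 0.0]
gripper_width: 0.712
```

Request:
{"fn": "move_arm", "kwargs": {"commands": "0 0 0 0.05 0 0 0;0 0 0 0 0 0 0;0.72 0 0 0 0 0 0;0.76 0 0 0 0 0 0;0.8 0 0 0 0 0 0;0.9 0 0 0 0 0 0;0.95 0 0 0 0 0 0;0.95 0 0 0 0 0 0;0.95 0 0 -0.5 0 0 0;0.95 0 0 -1 0 0 0;1 0 0 -2 0 0 0;1 0 0 -3 0 0 0"}}

```text
t: 37.8
eef_pos: [0.6392, -0.1937, 0.0734]
tool_rot: [-0.002, 0.724, 0.69, -0.001]
contact_force: [1.3, 0.1, -0.2]
gripper_width: 0.998
```

Request:
{"fn": "move_arm", "kwargs": {"commands": "1 0 0 -3 0 0 0;1 0 0 -3 0 0 0;1 0 0 -3 0 0 0;1 0 0 -3 0 0 0;1 0 0 -3 0 0 0;1 3 0 0 0 0 0;1 3 0 0 0 0 0;1 3 0 0 0 0 0;1 3 0 0 0 0 0;1 3 0 0 0 0 0;1 3 0 0 0 0 0;1 0 0 0 0 0 0"}}

```text
t: 38.8
eef_pos: [0.6491, -0.0048, 0.2262]
tool_rot: [-0.001, 0.72, 0.694, 0.002]
contact_force: [0.6, 2.1, 0.1]
gripper_width: 0.996
```

Request:
{"fn": "move_arm", "kwargs": {"commands": "1 0 0 0 0 0 0;1 0 0 0 0 0 0"}}

```text
t: 38.97
eef_pos: [0.6496, -0.0147, 0.225]
tool_rot: [0.001, 0.724, 0.69, -0.0]
contact_force: [0.5, -0.1, -0.4]
gripper_width: 0.996
```

```bash
python3 -c "
from h import *
c=bot.read_camera('scene');d=bot.read_camera('top')
cv2.imwrite('pics/a9.png',np.vstack([cv2.resize(c['img'][100:340,130:400],None,fx=2.4,fy=2.4,interpolation=2)])[:,:,::-1])
cv2.imwrite('pics/a10.png',cv2.resize(d['img'][100:260,110:420],None,fx=2.4,fy=2.4,interpolation=2)[:,:,::-1])
print(bot.get_obs()['contact_force'])"
```

```text
[ 0.71496824  0.07584182 -0.14068039]
```

View pics/a9.png

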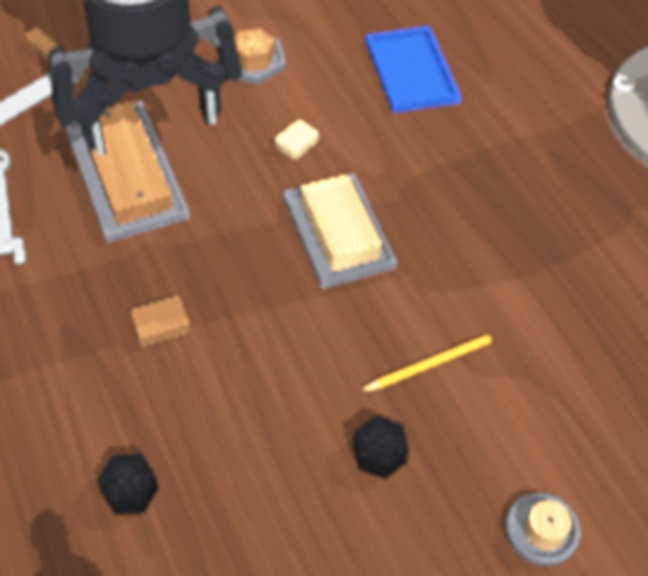

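View pics/a10.png

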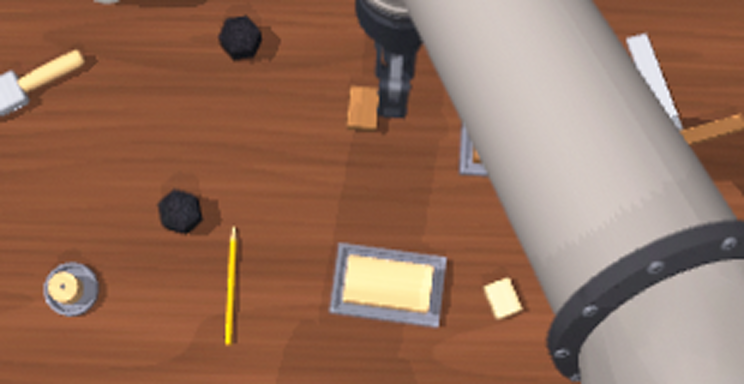

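Both views show every blank down in its own tray: the disc at (548,520), hexagon (255,48), block (340,222) and plank (135,160) in the scene crop. The arm is clear of all of them.

```bash
python3 -c "
from h import *
print(bot.hand_in())"
```

```text
the job is handed in; nothing more can be done
None
```

I took the stack apart from the top down and laid the disc, hexagon, short block and long plank flat, each in its own grey tray. Each was lowered slowly and let go before I took the next. I handed the job in at about 39 s, and the hand-in gave no verdict.

**Last checks:** The final pictures show each blank level inside its own tray, with the decoys and clutter where they were. The arm was about 0.2 m up and touching nothing, with the contact force within noise.
- **Disc:** a picture measurement put its centre about 4 mm from its tray's centre.
- **Block:** a picture measurement put its centre about 2–3 mm from its tray's centre.
- **Hexagon and plank:** I judged these from the arm's position at release, about 1–2 mm off centre, and by eye. In the last top view the arm hid the hexagon and most of the plank.

**Disagreements:** The two cameras differed by up to about 4–5 mm on tray and blank positions, so I used averages. Touchdown showed clearly in the force reading only for the block (about 4.5 N). For the other three I judged it from height.

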